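# Secure the satellite cradle's keeper pin with its R-clip

## Task

Take the R-clip out of its white stowage block and lock the keeper pin of the satellite cradle with it: feel for the pin's cross hole with the straight leg, push the leg down through it until the bow springs over the pin and the clip sits fully home, then let go. Feel and push gently, never with more than 20 N, and leave the tape roll, the spare pin and the other things on the table where they are.

Things in the scene. Friction and masses are not known exactly. Their poses are not given: they have to be found in the camera images.
- clip: Steel R-clip of 5 mm wire, about 50 g, flat in its x-z plane, standing upright in the block's slot. Origin: centre of the double-coil eye at the top, a disc 19 mm across and 10 mm thick (along y: two flat faces to grip); z up, away from the legs. Straight leg at x = -7 mm, down to z = -66.5 mm. Bow leg on the +x side, sprung about the eye. It lifts straight out of the block.
- clip_tip (a point): The round lower end of the clip's straight leg (x = -7, y = 0, z = -66.5 mm in the clip's frame); axes as the clip's. Home on the pin, it is 25.5 mm below the pin's axis.
- clip_seat (a point): Point inside the clip's bow, on the straight leg's line (x = -7, y = 0, z = -41 mm in the clip's frame): the pin's axis passes here when the clip is home. The bow wire's centre lies at x = +8 mm at z = -14, +0.5 at -30.5 (shoulder), +5.8 from -36 to -44 (bow), +1.8 at -50.5 (throat), +8 at -64 (flared end), in the clip's frame.
- clip_bow (a joint): Opening of the bow leg about the eye, rad: 0 relaxed, grows as it is spread; about 0.06 as the throat passes the pin's widest part, under 0.04 once sprung over. Spring 9 N m/rad: it meets the pin with the leg's end 6 mm below the pin's axis, takes a push of 5 to 10 N, springs over at about 20 mm (force drops), and from 26 mm the shoulder on the pin makes it rise again: home.
- block: Fixed white stowage block 60 x 44 x 50 mm (x, y, height); origin at the centre of its underside. A slot 25 mm long (x), 6.5 mm wide (y) and 36 mm deep opens at its top; both legs of the clip stand in it, the eye about 80 mm above the table, the clip's axes about parallel to the block's (a few degrees of lean).
- stand: Fixed cradle; origin on the table under point pin_mid, z up. Base plate 10 mm thick; a satellite on the +x side (x 65 to 165 mm, top at z = 110), held by a steel keeper bar pinned on the near side between two grey lugs (32 mm wide in x, top at z = 136; the outer lug's face at y = +29 mm). The pin's free end sticks out of that lug towards -y, over open space.
- pin_mid (a point): On the steel pin's axis, z = 120 mm, at the middle of the range where its cross hole may be; axes as the stand's. Pin 22 mm thick, along y. Its vertical 7 mm through hole, slightly chamfered, 16 mm from the free end, lies anywhere up to 14 mm to either side along y (end float; stiff, 12 N to shift): feel for it with the leg, or see it. The bow may be on either side (+x or -x).
- tape: Bystander: amber tape roll, a ring 60 mm across and 19 mm high, lying flat; origin at the centre of its underside.
- spare_pin: Bystander: plain steel dowel pin, 16 mm thick and 75 mm long, lying on the table; origin on the table under its middle.
- driver: Bystander: screwdriver lying on the table.
- jar: Bystander: closed jar, 60 mm across, 90 mm high; origin at the centre of its underside.
- spanner: Bystander: spanner lying on the table.
- circuit_board: Bystander: blue circuit board 100 x 130 mm, lying flat.

How it is judged:
By the outcome, as a careful person would: the job done as asked, in the order asked, and still so for the second after the job is handed in, with the robot touching nothing.
It also fails if it takes over 72 s, if anything falls off the work surface, if the arm or the gripper's body presses on something with over 40 N, if the wrist force passes 120 N, or if a joint passes its speed limit or range.

## Robot

A 6-joint arm with a two-finger parallel gripper is mounted at the origin on the work surface. World frame = base frame: x ahead of the robot, y to its left, z up, the work surface at z = 0. Lengths are in m, angles in rad, forces in N, time in s.
With the tool pointing down it reaches from about 0.3 to 0.775 m from the base axis. Payload 14.6 kg.
Tool frame: the origin (TCP) lies midway between the tips of the shut fingers; the grasp point (between the pads) lies 19 mm behind it (ctrl.grip_depth is the distance from the TCP to the grasp point, in m); z points along the fingers, x is the direction in which the jaws open and shut, and the axes are right-handed (so a half turn about z gives the same grasp; the last joint's range is limited). The gripper opens to 94 mm and grips with 3 to 60 N. Pads are 16 mm wide; open, the fingers measure 119 mm over their backs; the gripper's body (75 mm by 177 mm) begins 78 mm behind the grasp point.
Start: joints at [-1.273, 0.3, 1.521, -0, 1.321, -0.067], TCP at [0.196, -0.514, 0.205] pointing down, gripper open.
Joint ranges: [-3.03, 3.03], [-0.79, 2.21], [0.23, 2.52], [-1.04, 4.18], [0, 3.07], [-2.55, 2.55]. Speed limits (rad/s): [2.22, 2.22, 2.57, 3.14, 3.14, 3.14].

## Interface

Orientations are given as [roll, pitch, yaw] about the fixed x, y, z axes, in that order (R = Rz(yaw) Ry(pitch) Rx(roll)).
In Python, from station import ctrl gives the robot as it stands.
- The arm moves only by the tool play_rows, never from a script. Its argument "steps" is a list that holds one entry, the list of rows, each a list of 7 numbers: the shift along the tool's x, y, z in cm, then the turn, a rotation vector about the tool's x, y, z in rad, then the opening, from 0 (shut) to 1 (fully open). In form: [[[x, y, z, ax, ay, az, hand], ...]]. A call has 1 to 20 rows; each row is the pose to reach, as a shift and turn from the pose measured when the call began, along the tool's axes at that moment; what a row does not reach only later rows make up. A row lasts 1/12 s, in which the tool goes at most 41.7 mm and 7.16 degrees, less where a joint would pass 70% of its speed; a pose out of reach is approached as far as the arm can. A call with a gripper value outside its range is refused whole. The fingers move at their own pace and stop on an object; "force" is the grip in N (left out, the last holds). Time passes only in rows, so rows that repeat a pose let the fingers close. It gives the time, the measured TCP pose, the force and the opening at its end, in the units of the state.
- ctrl.get_obs(): the state, without advancing time (a new reading comes with each control period).
- ctrl.camera(name): name is "scene" or "top" or "wrist"; returns a dict with "frame" (420x560x3 uint8, blue, green, red), "fovy" (degrees; the focal length in pixels is half the picture's height over the tangent of half this angle, whatever the lens; pixels are square), "cx", "cy" (the principal point, pixels), "D" ([k1, k2, p1, p2, k3] as OpenCV has them; the pictures are not rectified), "world_to_cam" (4x4, takes a point from world to camera coordinates). Camera axes: x right, y up, looking along -z (the intrinsics and any distortion apply to the point x, -y, -z); pixel columns grow to the right and rows downward; lengths in m; the calibration is good to about 2 mm. A picture is of the moment at which its call begins. There is no depth.
- ctrl.hand_in(): hands the job in, once; it reports no verdict.
The state is a dict: "time_s": time; "qpos": joint angles; "joint_vel": joint speeds; "tau": joint torques, N m; "ee_pos": TCP position; "eef_rot": TCP orientation; "force": force on the tool from outside, world axes, zero at the start; "moment": the same for the moment, N m; "grip_width": finger opening in m.
Only numpy, scipy, OpenCV 4.12 (cv2) and the standard library are available. Lean on these libraries where they do the work, as an engineer would, in place of code of your own. Each camera call takes 0.05 s, during which the arm holds its last target. There are 200 camera calls.

## Working session

There is one attempt and no reset: what is moved stays moved. The work goes in short steps, Python scripts to look and compute and a tool call to move; the robot and the scene stay as the last step left them, time stands still between calls to the robot, and variables do not carry over. Pictures are saved under pics/ and viewed, about 8 in all and at most 12, crops included, and the job is handed in when it is done.

Besides the shell and the picture viewer there is one more tool, called after ">>>" in YAML: its name, and indented under it one key for each argument. play_rows: Moves the arm, as the interface text tells. Its arguments: {"type":"object","properties":{"steps":{"type":"array"},"force":{"type":"number"}},"required":["steps"]}

```bash
mkdir -p pics; cat > h.py <<'E'
import numpy as np, cv2
from station import ctrl
from scipy.spatial.transform import Rotation as R
def K(c):
    f=210/np.tan(np.radians(c["fovy"])/2)
    return np.array([[f,0,c["cx"]],[0,f,c["cy"]],[0,0,1]])
F=np.diag([1,-1,-1.])
def ray(c,uv):
    p=cv2.undistortPoints(np.array([[uv]],float),K(c),np.array(c["D"],float))[0,0]
    M=np.array(c["world_to_cam"]); Rm=M[:3,:3]; o=-Rm.T@M[:3,3]
    d=Rm.T@F@np.array([p[0],p[1],1]); return o,d/np.linalg.norm(d)
def onz(c,uv,z):
    o,d=ray(c,uv); return o+d*(z-o[2])/d[2]
def tri(c1,u1,c2,u2):
    o1,d1=ray(c1,u1);o2,d2=ray(c2,u2)
    s=np.linalg.lstsq(np.c_[d1,-d2],o2-o1,rcond=None)[0]
    a=o1+s[0]*d1;b=o2+s[1]*d2; return (a+b)/2,np.linalg.norm(a-b)
def proj(c,P):
    M=np.array(c["world_to_cam"]); q=(M[:3,:3]@np.atleast_2d(P).T).T+M[:3,3]
    return cv2.projectPoints((F@q.T).T,np.zeros(3),np.zeros(3),K(c),np.array(c["D"],float))[0][:,0]
def shot(n,tag):
    c=ctrl.camera(n); cv2.imwrite(f"pics/{tag}.png",c["frame"]); np.save(f"pics/{tag}.npy",c,allow_pickle=True); return c
def load(t): return np.load(f"pics/{t}.npy",allow_pickle=True).item()
def rel(dw):  # world shift (mm) -> tool cm
    return (R.from_euler('xyz',ctrl.get_obs()["eef_rot"]).inv().apply(dw)/10).round(2)
E
python3 - <<'E'
from h import *
for n in("scene","top","wrist"):
    c=shot(n,n+"0"); M=np.array(c["world_to_cam"]);print(n,(-M[:3,:3].T@M[:3,3]).round(3),c["fovy"],c["D"])
im=np.hstack([cv2.resize(cv2.imread(f"pics/{n}0.png"),None,fx=1.0,fy=1.0) for n in("scene","top")])
cv2.imwrite("pics/a.png",cv2.resize(im,(800,300)))
print(ctrl.get_obs(),ctrl.grip_depth)
E
```

```text
scene [1.009 0.015 0.929] 43.81571012871035 [0.00394101 0.         0.         0.         0.        ]
top [ 0.447 -0.139  0.89 ] 57.05551016611792 [-0.09946449  0.          0.          0.          0.        ]
wrist [ 0.268 -0.487  0.385] 69.92304059194939 [-0.00614708  0.          0.          0.          0.        ]
{'time_s': 0.15, 'qpos': array([-1.27261055e+00,  3.00337344e-01,  1.52138562e+00, -1.27261276e-05,
        1.32069996e+00, -6.65877598e-02]), 'joint_vel': array([ 1.20002742e-03, -2.56523172e-03, -2.29249689e-03,  6.62044037e-04,
        1.00895471e-03, -6.25056989e-05]), 'tau': array([ 3.68173351e-03, -5.31949925e+01, -3.52815342e+01,  7.09336437e-02,
        2.36330886e-02, -7.22025652e-05]), 'ee_pos': array([ 0.19615347, -0.51364085,  0.20504239]), 'eef_rot': array([-3.14154971e+00,  8.29253098e-04, -1.20601962e+00]), 'force': array([ 0.4400288 ,  0.30465803, -0.15808887]), 'moment': array([ 0.00959424, -0.04066565,  0.01745216]), 'grip_width': 0.09391293143477454} 0.0188
```

View pics/scene0.png

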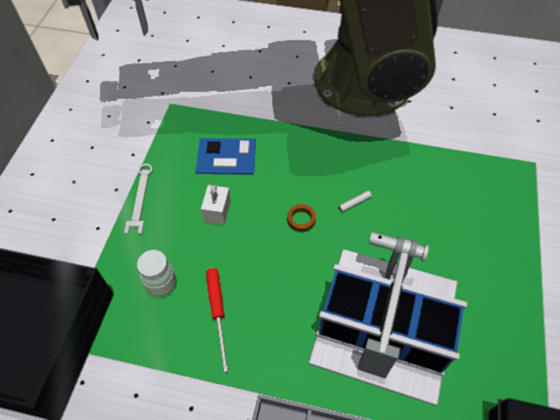

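View pics/top0.png

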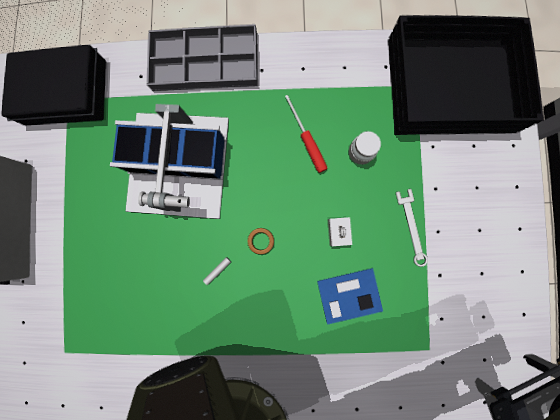

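The block with the clip is at scene (215,203) and top (340,232). The pin is at scene (370–425,245) and top (140–188,200), with its free end towards −y. I'll enlarge both.

```bash
python3 - <<'E'
from h import *
def cr(t,x,y,w=66,h=50,s=6): 
    return cv2.resize(cv2.imread(f"pics/{t}.png")[y:y+h,x:x+w],None,fx=s,fy=s,interpolation=cv2.INTER_CUBIC)
a=np.vstack([np.hstack([cr("scene0",182,177),cr("top0",307,207)]),np.hstack([cr("scene0",364,220),cr("top0",132,177)])])
cv2.imwrite("pics/c1.png",a); print(a.shape)
E
```

```text
(600, 792, 3)
```

View pics/c1.png

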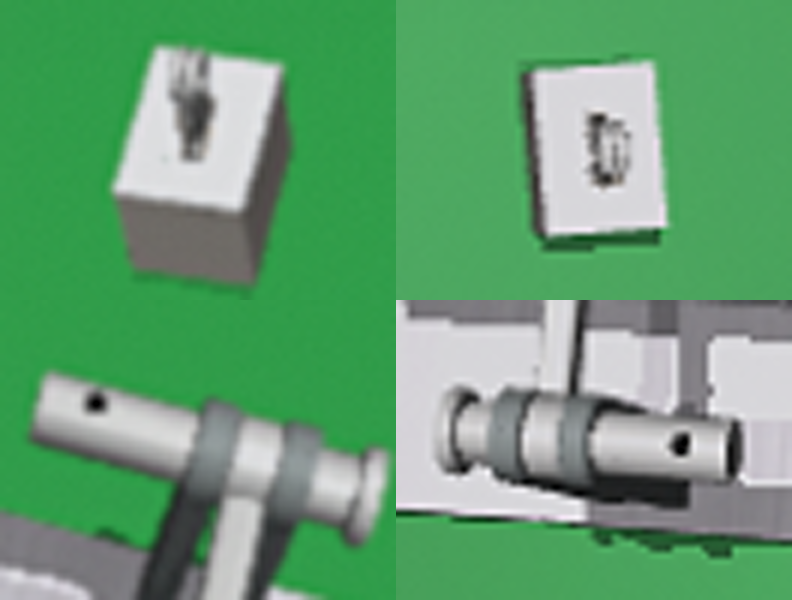

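```bash
python3 - <<'E'
from h import *
s=load("scene0");t=load("top0")
S=lambda x,y,ox,oy:(ox+x/6-.42,oy+y/6-.42)
for n,a,b in(("hole",(96,102),(285,143)),):
    A,B=S(*a,364,220),S(*b,132,177)
    print(n,tri(s,A,t,B),onz(s,A,.1305),onz(t,B,.1305))
for n,a in (("s",[(155,47),(283,65),(243,210),(113,190)]),("t",[(132,70),(258,62),(269,228),(146,237)])):
    P=np.array([onz(s if n=="s" else t,S(*q,182,177) if n=="s" else S(*q,307,207),.05)[:2] for q in a]);print(n,P.round(4),P.mean(0))
    for i in range(4):
        d=P[(i+1)%4]-P[i];print(np.linalg.norm(d).round(4),np.degrees(np.arctan2(d[1],d[0])).round(1))
A=S(190,65,182,177);B=S(219,150,307,207);print("eye",tri(s,A,t,B),onz(s,A,.085),onz(t,B,.085))
# pin axis: end points in top view at z .12
for q in((345,152),(285,147),(200,140),(60,130)): print(onz(t,S(*q,132,177),.12))
for q in((40,107),(370,198)): print(onz(s,S(*q,364,220),.12))
print(np.array(load("wrist0")["world_to_cam"]).round(3),ctrl.get_obs()["eef_rot"])
E
```

```text
hole (array([0.52426265, 0.08257257, 0.12817941]), np.float64(0.001225760662086044)) [0.52541317 0.08295921 0.1305    ] [0.52417558 0.08128561 0.1305    ]
s [[ 0.4287 -0.272 ]
 [ 0.4266 -0.2267]
 [ 0.4865 -0.2239]
 [ 0.4881 -0.2687]] [ 0.45746983 -0.24780027]
0.0453 92.6
0.06 2.7
0.0448 -87.9
0.0596 -176.8
t [[ 0.4842 -0.2238]
 [ 0.4859 -0.2695]
 [ 0.4259 -0.2712]
 [ 0.4239 -0.2268]] [ 0.4549675  -0.24783204]
0.0457 -88.0
0.06 -178.4
0.0445 92.6
0.0604 2.8
eye (array([ 0.45395426, -0.24911828,  0.08118176]), np.float64(0.0016601062735099512)) [ 0.45632028 -0.24710173  0.085     ] [ 0.45412706 -0.24940588  0.085     ]
[0.52159728 0.06361044 0.12      ]
[0.52388639 0.08433375 0.12      ]
[0.52712342 0.1139179  0.12      ]
[0.53199385 0.16329644 0.12      ]
[0.52430063 0.06789005 0.12      ]
[0.53409907 0.16511349 0.12      ]
[[ 0.356 -0.934 -0.001 -0.55 ]
 [ 0.901  0.344 -0.264  0.028]
 [ 0.247  0.093  0.964 -0.393]
 [ 0.     0.     0.     1.   ]] [-3.14154971e+00  8.29253098e-04 -1.20601962e+00]
```

```bash
python3 - <<'E'
from h import *
o=ctrl.get_obs(); print(rel((np.array([.4555,-.2485,.13])-o["ee_pos"])*1000))
E
```

```text
[-15.51 -33.69   7.52]
```

>>> play_rows:
  steps:
    - [[-3, -6, 0, 0, 0, 0.05, 1], [-6, -12, 1, 0, 0, 0.12, 0.6], [-9, -18, 2, 0, 0, 0.2, 0.4], [-12, -25, 4, 0, 0, 0.25, 0.4], [-14.5, -31, 6, 0, 0, 0.3, 0.4], [-15.5, -33.7, 7.5, 0, 0, 0.325, 0.4], [-15.5, -33.7, 7.5, 0, 0, 0.325, 0.4], [-15.5, -33.7, 7.5, 0, 0, 0.325, 0.4], [-15.5, -33.7, 7.5, 0, 0, 0.325, 0.4], [-15.5, -33.7, 7.5, 0, 0, 0.325, 0.4], [-15.5, -33.7, 7.5, 0, 0, 0.325, 0.4], [-15.5, -33.7, 7.5, 0, 0, 0.325, 0.4], [-15.5, -33.7, 7.5, 0, 0, 0.325, 0.4], [-15.5, -33.7, 7.5, 0, 0, 0.325, 0.4]]

```text
time_s: 1.32
ee_pos: [0.455, -0.2497, 0.1307]
eef_rot: [-3.141, 0.0, -1.533]
force: [-0.6, -0.0, 0.2]
grip_width: 0.0378
```

```bash
python3 - <<'E'
from h import *
o=ctrl.get_obs(); print(o["ee_pos"],o["eef_rot"],o["force"],o["grip_width"])
c=shot("wrist","w1"); cv2.imwrite("pics/w1b.png",cv2.resize(c["frame"],(784,588),interpolation=cv2.INTER_CUBIC))
print(proj(c,[.455,-.2485,.089]),proj(c,[.455,-.2485,.05]))
E
```

```text
[ 0.45501562 -0.24969371  0.13068269] [-3.14127828e+00  3.44488539e-04 -1.53280252e+00] [-0.64054665 -0.03414076  0.16574068] 0.037779346905753866
[[275.62344338 231.16663325]] [[275.9772355  217.04913882]]
```

View pics/w1b.png

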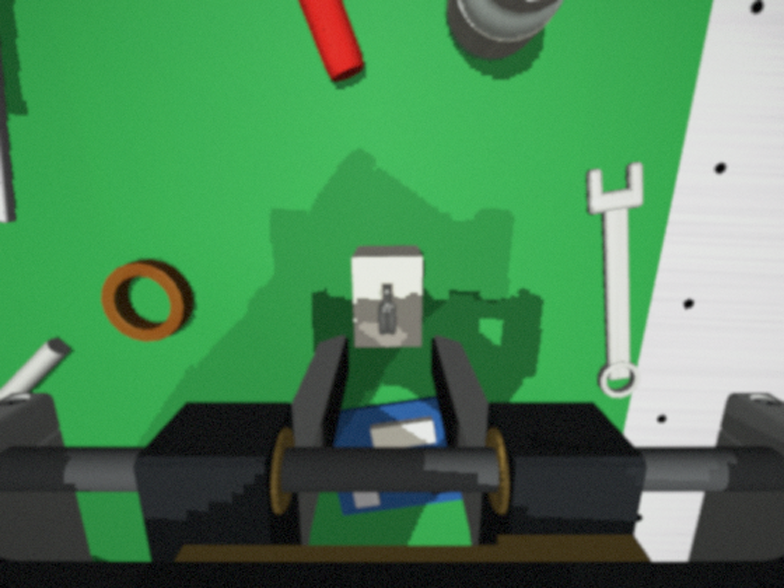

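Wrist view: the clip is at about (276,204–238) px, in line with the prediction and centred between the fingers. Descending and gripping.

>>> play_rows:
  steps:
    - [[-0.1, 0, 2.5, 0, 0, 0, 0.4], [-0.1, 0, 5, 0, 0, 0, 0.4], [-0.1, 0, 6.2, 0, 0, 0, 0.4], [-0.1, 0, 6.7, 0, 0, 0, 0.4], [-0.1, 0, 6.7, 0, 0, 0, 0.4], [-0.1, 0, 6.7, 0, 0, 0, 0.2], [-0.1, 0, 6.7, 0, 0, 0, 0.1], [-0.1, 0, 6.7, 0, 0, 0, 0.05], [-0.1, 0, 6.7, 0, 0, 0, 0.0], [-0.1, 0, 6.7, 0, 0, 0, 0], [-0.1, 0, 6.7, 0, 0, 0, 0], [-0.1, 0, 6.7, 0, 0, 0, 0], [-0.1, 0, 6.7, 0, 0, 0, 0], [-0.1, 0, 6.7, 0, 0, 0, 0]]
  force: 45

```text
time_s: 2.53
ee_pos: [0.4553, -0.2487, 0.0639]
eef_rot: [-3.141, -0.0, -1.533]
force: [-0.5, 0.1, 2.9]
grip_width: 0.0096
```

>>> play_rows:
  steps:
    - [[0, 0, -1, 0, 0, 0, 0], [0, 0, -2, 0, 0, 0, 0], [0, 0, -3.5, 0, 0, 0, 0], [0, 0, -6, 0, 0, 0, 0], [0, 0, -9, 0, 0, 0, 0], [0, 0, -12, 0, 0, 0, 0], [-2, 0.5, -15, 0, 0, -0.12, 0], [-5, 1, -18, 0, 0, -0.24, 0], [-8, 2, -21, 0, 0, -0.36, 0], [-11, 2.5, -23, 0, 0, -0.48, 0], [-14, 3, -25, 0, 0, -0.6, 0], [-17, 3.5, -26.5, 0, 0, -0.72, 0], [-20, 4, -26.5, 0, 0, -0.84, 0], [-23, 4.5, -26.5, 0, 0, -0.96, 0], [-25, 4.5, -26.5, 0, 0, -1.08, 0], [-25, 4.5, -26.5, 0, 0, -1.2, 0], [-25, 4.5, -26.5, 0, 0, -1.32, 0], [-25, 4.5, -26.5, 0, 0, -1.44, 0], [-25, 4.5, -26.5, 0, 0, -1.533, 0], [-25, 4.5, -26.5, 0, 0, -1.533, 0]]

```text
time_s: 4.2
ee_pos: [0.4002, -0.0005, 0.3297]
eef_rot: [3.142, -0.002, 0.005]
force: [0.5, 0.1, -0.9]
grip_width: 0.0097
```

```bash
python3 - <<'E'
from h import *
o=ctrl.get_obs(); print(o["ee_pos"],o["eef_rot"],o["force"],o["grip_width"])
c=shot("scene","s2")
T=R.from_euler('xyz',o["eef_rot"])
q=proj(c,np.array([o["ee_pos"]+T.apply([0,0,z]) for z in(-.0188,0,.047)])); print(q)
x,y=int(q[1][0])-50,int(q[1][1])-30; print(x,y)
cv2.imwrite("pics/s2b.png",cv2.resize(c["frame"][y:y+75,x:x+100],None,fx=8,fy=8,interpolation=cv2.INTER_CUBIC))
E
```

```text
[ 0.40019039 -0.0004993   0.3296955 ] [ 3.14153778e+00 -1.57210037e-03  4.86292637e-03] [ 0.49789676  0.05158039 -0.87763149] 0.009669466418996056
[[357.01027034  88.03741727]
 [355.58707918  96.82249217]
 [352.25756814 117.37829216]]
305 66
```

View pics/s2b.png

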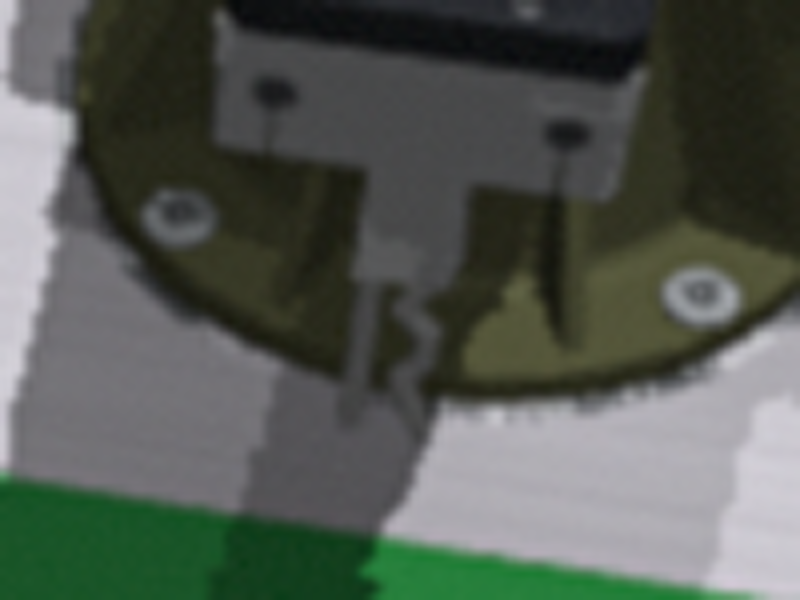

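```bash
cat > fit.py <<'E'
from h import *
from scipy.optimize import least_squares
o=ctrl.get_obs(); c=load("s2"); T=R.from_euler('xyz',o["eef_rot"])
m=np.array([(-7,-66.5),(.5,-30.5),(5.8,-36),(5.8,-44),(1.8,-50.5),(8,-64)])/1000
ob=np.array([(348,424),(402,302),(431,330),(427,360),(401,385),(416,430)])
leg=np.array([(365,292),(357,350),(351,405)])
f=lambda q:q/8+np.array([305,66])-.44
def pts(p,m):
    ph,dy,dz=p; s,k=np.sin(ph),np.cos(ph)
    X=k*m[:,0]-s*m[:,1]; Z=s*m[:,0]+k*m[:,1]      # clip x,z rotated
    t=np.c_[0*X,-X+dy,-Z+dz]   # tool frame
    return o["ee_pos"]+T.apply(t),t
def res(p,full=False):
    a=(proj(c,pts(p,m)[0])-f(ob))
    L=proj(c,pts(p,np.array([(-.007,-.03),(-.007,-.06)]))[0]); d=L[1]-L[0]; n=np.array([-d[1],d[0]])/np.linalg.norm(d)
    return np.r_[a.ravel(),2*((f(leg)-L[0])@n)]
r=least_squares(res,[0,0,-.019]); print(r.x,np.degrees(r.x[0]),r.fun.round(2))
print("tip,seat,eye in tool",pts(r.x,np.array([(-.007,-.0665),(-.007,-.041),(0,0)]))[1].round(4))
E
python3 fit.py
```

```text
[ 8.69395956e-03  8.01614846e-05 -1.49170795e-02] 0.4981271901975038 [-0.03  0.2   0.03  0.69 -0.69  0.11 -0.75 -0.15 -0.37 -0.85  0.61 -0.21
  0.36  0.33 -0.08]
tip,seat,eye in tool [[-0.      0.0065  0.0516]
 [-0.      0.0067  0.0261]
 [ 0.      0.0001 -0.0149]]
```

Scene crop: the straight leg runs down the left from crop (365,285) to (348,425) with the bow on the right. The clip hangs almost upright (0.5°), with its tip 51.6 mm below the TCP and 6.5 mm off along tool +y. Moving over the pin.

>>> play_rows:
  steps:
    - [[2, -1.5, 0, 0, 0, -0.12, 0], [4, -3, 0, 0, 0, -0.24, 0], [6, -4.5, 0, 0, 0, -0.36, 0], [8, -6, 1, 0, 0, -0.48, 0], [10, -7, 3, 0, 0, -0.6, 0], [11.8, -8.3, 5, 0, 0, -0.72, 0], [11.8, -8.3, 7, 0, 0, -0.84, 0], [11.8, -8.3, 9, 0, 0, -0.96, 0], [11.8, -8.3, 10, 0, 0, -1.08, 0], [11.8, -8.3, 11, 0, 0, -1.2, 0], [11.8, -8.3, 12, 0, 0, -1.32, 0], [11.8, -8.3, 13, 0, 0, -1.44, 0], [11.8, -8.3, 13.3, 0, 0, -1.463, 0], [11.8, -8.3, 13.5, 0, 0, -1.463, 0], [11.8, -8.3, 13.5, 0, 0, -1.463, 0], [11.8, -8.3, 13.5, 0, 0, -1.463, 0]]
  force: 55

```text
time_s: 5.58
ee_pos: [0.5187, 0.0823, 0.1954]
eef_rot: [3.139, -0.0, 1.458]
force: [-0.4, -0.3, -0.6]
grip_width: 0.0093
```

```bash
python3 - <<'E'
from h import *
o=ctrl.get_obs(); print(o["ee_pos"],o["eef_rot"],o["force"],o["grip_width"])
T=R.from_euler('xyz',o["eef_rot"]); tip=o["ee_pos"]+T.apply([0,.0065,.0516]); print("tip",tip)
c=shot("scene","s3");w=shot("wrist","w3");t=shot("top","t3")
A=c["frame"][205:280,350:440]; cv2.imwrite("pics/x.png",A)
for d in(c,w,t): print(proj(d,[tip,[.5248,.0822,.131]]).round(1).tolist())
im=np.hstack([cv2.resize(A,(480,400),interpolation=cv2.INTER_CUBIC),cv2.resize(w["frame"][120:420,160:400],(320,400),interpolation=cv2.INTER_CUBIC)])
cv2.imwrite("pics/s3b.png",im)
E
```

```text
[0.51873851 0.08231415 0.19536749] [ 3.13944541e+00 -2.92325905e-04  1.45779824e+00] [-0.43162201 -0.29685311 -0.62629597] 0.009322212283343692
tip [0.52530884 0.08158371 0.14378157]
[[380.0, 232.6], [379.2, 236.1]]
[[279.0, 234.1], [279.6, 228.4]]
[[177.0, 199.2], [178.6, 200.1]]
```

View pics/s3b.png

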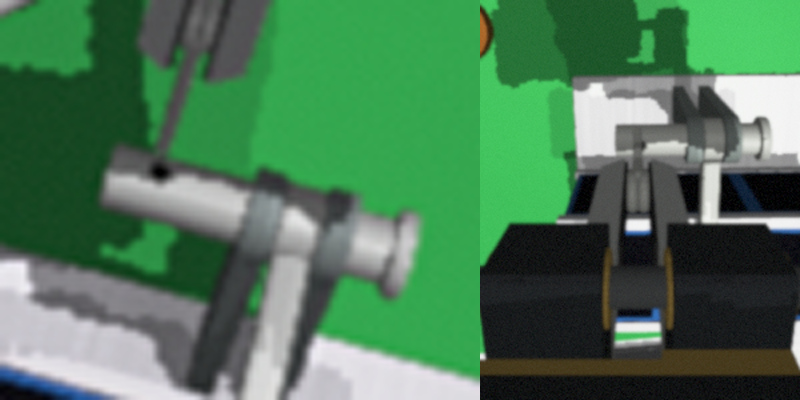

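```bash
python3 - <<'E'
from h import *
w=load("w3");c=load("s3")
cv2.imwrite("pics/w3c.png",np.hstack([cv2.resize(w["frame"][200:250,255:305],(400,400),interpolation=cv2.INTER_CUBIC),cv2.resize(c["frame"][215:250,362:397],(400,400),interpolation=cv2.INTER_CUBIC)]))
E
```

```text
(no output)
```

View pics/w3c.png

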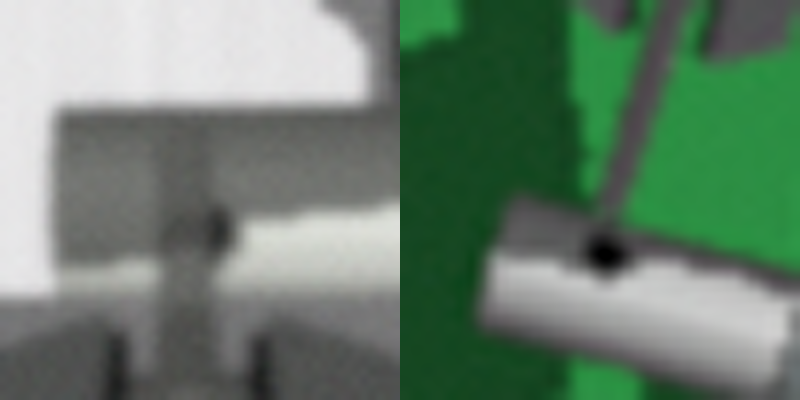

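The tip reads about 2.2 mm short of the hole along +y in both wrist (strip 278 px against hole 280.5 px) and scene. Shifting over and feeling down.

>>> play_rows:
  steps:
    - [[0.1, 0, 0, 0, 0, 0, 0], [0.22, 0, 0.2, 0, 0, 0, 0], [0.22, 0, 0.5, 0, 0, 0, 0], [0.22, 0, 0.8, 0, 0, 0, 0], [0.22, 0, 1.0, 0, 0, 0, 0], [0.22, 0, 1.1, 0, 0, 0, 0], [0.22, 0, 1.2, 0, 0, 0, 0], [0.22, 0, 1.3, 0, 0, 0, 0], [0.22, 0, 1.35, 0, 0, 0, 0], [0.22, 0, 1.35, 0, 0, 0, 0]]

```text
time_s: 6.57
ee_pos: [0.519, 0.0845, 0.1817]
eef_rot: [3.139, -0.0, 1.46]
force: [0.6, -1.1, -0.8]
grip_width: 0.0096
```

>>> play_rows:
  steps:
    - [[0, 0, 0.04, 0, 0, 0, 0], [0, 0, 0.08, 0, 0, 0, 0], [0, 0, 0.12, 0, 0, 0, 0], [0, 0, 0.12, 0, 0, 0, 0]]

```text
time_s: 6.9
ee_pos: [0.519, 0.0845, 0.1804]
eef_rot: [3.139, -0.0, 1.46]
force: [-0.8, 0.4, -0.6]
grip_width: 0.0094
```

>>> play_rows:
  steps:
    - [[0, 0, 0.05, 0, 0, 0, 0], [0, 0, 0.1, 0, 0, 0, 0], [0, 0, 0.15, 0, 0, 0, 0], [0, 0, 0.15, 0, 0, 0, 0]]

```text
time_s: 7.23
ee_pos: [0.519, 0.0845, 0.1788]
eef_rot: [3.14, -0.0, 1.46]
force: [-0.8, 0.1, -0.2]
grip_width: 0.0093
```

>>> play_rows:
  steps:
    - [[0, 0, 0.05, 0, 0, 0, 0], [0, 0, 0.1, 0, 0, 0, 0], [0, 0, 0.15, 0, 0, 0, 0], [0, 0, 0.2, 0, 0, 0, 0], [0, 0, 0.2, 0, 0, 0, 0]]

```text
time_s: 7.65
ee_pos: [0.5189, 0.0845, 0.1767]
eef_rot: [3.14, -0.0, 1.46]
force: [-0.4, -0.3, -0.6]
grip_width: 0.0094
```

>>> play_rows:
  steps:
    - [[0, 0, 0.08, 0, 0, 0, 0], [0, 0, 0.16, 0, 0, 0, 0], [0, 0, 0.24, 0, 0, 0, 0], [0, 0, 0.32, 0, 0, 0, 0], [0, 0, 0.4, 0, 0, 0, 0], [0, 0, 0.4, 0, 0, 0, 0]]

```text
time_s: 8.15
ee_pos: [0.5189, 0.0845, 0.1725]
eef_rot: [3.14, -0.0, 1.46]
force: [-0.6, 0.1, -0.7]
grip_width: 0.0099
```

>>> play_rows:
  steps:
    - [[0, 0, 0.08, 0, 0, 0, 0], [0, 0, 0.16, 0, 0, 0, 0], [0, 0, 0.24, 0, 0, 0, 0], [0, 0, 0.32, 0, 0, 0, 0], [0, 0, 0.4, 0, 0, 0, 0], [0, 0, 0.4, 0, 0, 0, 0]]

```text
time_s: 8.65
ee_pos: [0.5188, 0.0845, 0.1683]
eef_rot: [3.14, -0.0, 1.46]
force: [0.1, 0.5, -0.8]
grip_width: 0.0093
```

```bash
python3 - <<'E'
from h import *
c=shot("scene","s4");w=shot("wrist","w4");print(ctrl.get_obs()["force"])
cv2.imwrite("pics/s4c.png",np.hstack([cv2.resize(w["frame"][200:260,250:310],(400,400),interpolation=cv2.INTER_CUBIC),cv2.resize(c["frame"][215:265,362:412],(400,400),interpolation=cv2.INTER_CUBIC)]))
E
```

```text
[-0.29029622  0.89078241 -0.91269027]
```

View pics/s4c.png

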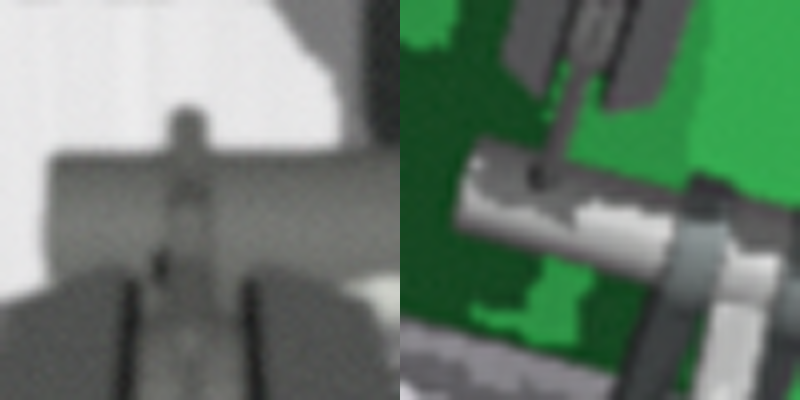

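Scene crop: the leg goes into the hole at (540,175). The force is still about zero with the tip at roughly 0.117 m, so it has found the hole. Pushing on, in small steps.

>>> play_rows:
  steps:
    - [[-0.03, 0, 0.08, 0, 0, 0, 0], [-0.03, 0, 0.16, 0, 0, 0, 0], [-0.03, 0, 0.24, 0, 0, 0, 0], [-0.03, 0, 0.32, 0, 0, 0, 0], [-0.03, 0, 0.4, 0, 0, 0, 0], [-0.03, 0, 0.4, 0, 0, 0, 0]]

```text
time_s: 9.25
ee_pos: [0.5185, 0.0842, 0.1643]
eef_rot: [3.141, -0.0, 1.46]
force: [-3.1, 0.9, 0.2]
grip_width: 0.0095
```

>>> play_rows:
  steps:
    - [[0, -0.03, 0.07, 0, 0, 0, 0], [0, -0.05, 0.14, 0, 0, 0, 0], [0, -0.05, 0.2, 0, 0, 0, 0], [0, -0.05, 0.2, 0, 0, 0, 0]]

```text
time_s: 9.58
ee_pos: [0.5179, 0.0843, 0.1622]
eef_rot: [3.141, -0.0, 1.46]
force: [-4.1, 1.2, 4.4]
grip_width: 0.0096
```

>>> play_rows:
  steps:
    - [[0, -0.03, 0.07, 0, 0, 0, 0], [0, -0.05, 0.14, 0, 0, 0, 0], [0, -0.05, 0.2, 0, 0, 0, 0], [0, -0.05, 0.2, 0, 0, 0, 0]]

```text
time_s: 9.92
ee_pos: [0.5172, 0.0844, 0.16]
eef_rot: [-3.141, 0.0, 1.46]
force: [-3.8, -0.2, 2.8]
grip_width: 0.0097
```

>>> play_rows:
  steps:
    - [[0, -0.02, 0.07, 0, 0, 0, 0], [0, -0.03, 0.14, 0, 0, 0, 0], [0, -0.03, 0.2, 0, 0, 0, 0], [0, -0.03, 0.2, 0, 0, 0, 0]]

```text
time_s: 10.25
ee_pos: [0.517, 0.0844, 0.158]
eef_rot: [3.142, -0.0, 1.46]
force: [-2.2, -0.2, 3.8]
grip_width: 0.0094
```

>>> play_rows:
  steps:
    - [[0, 0, 0.07, 0, 0, 0, 0], [0, 0, 0.14, 0, 0, 0, 0], [0, 0, 0.2, 0, 0, 0, 0], [0, 0, 0.2, 0, 0, 0, 0]]

```text
time_s: 10.58
ee_pos: [0.5171, 0.0844, 0.1563]
eef_rot: [3.141, -0.0, 1.46]
force: [-3.8, -0.4, 3.8]
grip_width: 0.0094
```

>>> play_rows:
  steps:
    - [[0, 0, 0.07, 0, 0, 0, 0], [0, 0, 0.14, 0, 0, 0, 0], [0, 0, 0.2, 0, 0, 0, 0], [0, 0, 0.2, 0, 0, 0, 0]]

```text
time_s: 10.92
ee_pos: [0.5171, 0.0845, 0.1545]
eef_rot: [3.141, -0.0, 1.46]
force: [-3.7, 1.5, 5.1]
grip_width: 0.0097
```

>>> play_rows:
  steps:
    - [[0, 0, 0.07, 0, 0, 0, 0], [0, 0, 0.14, 0, 0, 0, 0], [0, 0, 0.2, 0, 0, 0, 0], [0, 0, 0.2, 0, 0, 0, 0]]

```text
time_s: 11.25
ee_pos: [0.517, 0.0845, 0.1524]
eef_rot: [3.141, -0.0, 1.46]
force: [-3.7, 1.0, 2.0]
grip_width: 0.0094
```

>>> play_rows:
  steps:
    - [[0, 0, 0.07, 0, 0, 0, 0], [0, 0, 0.14, 0, 0, 0, 0], [0, 0, 0.2, 0, 0, 0, 0], [0, 0, 0.2, 0, 0, 0, 0]]

```text
time_s: 11.58
ee_pos: [0.517, 0.0845, 0.1501]
eef_rot: [3.141, -0.0, 1.46]
force: [-2.6, -0.3, 0.4]
grip_width: 0.0096
```

>>> play_rows:
  steps:
    - [[0, 0, 0.06, 0, 0, 0, 0], [0, 0, 0.12, 0, 0, 0, 0], [0, 0, 0.2, 0, 0, 0, 0], [0, 0, 0.2, 0, 0, 0, 0]]

```text
time_s: 11.92
ee_pos: [0.5169, 0.0844, 0.1477]
eef_rot: [-3.141, -0.0, 1.46]
force: [-0.3, 0.3, -1.9]
grip_width: 0.0095
```

>>> play_rows:
  steps:
    - [[0, 0, 0.05, 0, 0, 0, 0], [0, 0, 0.1, 0, 0, 0, 0], [0, 0, 0.15, 0, 0, 0, 0], [0, 0, 0.15, 0, 0, 0, 0]]

```text
time_s: 12.25
ee_pos: [0.5169, 0.0844, 0.146]
eef_rot: [-3.141, -0.0, 1.46]
force: [-0.3, 0.5, -1.1]
grip_width: 0.0094
```

>>> play_rows:
  steps:
    - [[0, 0, 0.05, 0, 0, 0, 0], [0, 0, 0.1, 0, 0, 0, 0], [0, 0, 0.1, 0, 0, 0, 0]]

```text
time_s: 12.5
ee_pos: [0.517, 0.0844, 0.1449]
eef_rot: [-3.141, -0.0, 1.46]
force: [-0.8, 0.2, -0.1]
grip_width: 0.0093
```

>>> play_rows:
  steps:
    - [[0, 0, 0.05, 0, 0, 0, 0], [0, 0, 0.1, 0, 0, 0, 0], [0, 0, 0.1, 0, 0, 0, 0]]

```text
time_s: 12.75
ee_pos: [0.5172, 0.0844, 0.1444]
eef_rot: [3.141, -0.0, 1.46]
force: [-1.8, -0.0, 4.4]
grip_width: 0.0096
```

>>> play_rows:
  steps:
    - [[0, 0, 0.05, 0, 0, 0, 0], [0, 0, 0.08, 0, 0, 0, 0], [0, 0, 0.08, 0, 0, 0, 0]]

```text
time_s: 13.0
ee_pos: [0.5175, 0.0844, 0.1443]
eef_rot: [3.14, -0.0, 1.46]
force: [-2.2, -0.4, 7.8]
grip_width: 0.0094
```

```bash
python3 - <<'E'
from h import *
c=shot("scene","s5");t=shot("top","t5");w=shot("wrist","w5");o=ctrl.get_obs();print(o["force"],o["ee_pos"])
q=lambda f:cv2.resize(f,(400,400),interpolation=cv2.INTER_CUBIC)
cv2.imwrite("pics/s5c.png",np.hstack([q(w["frame"][200:260,250:310]),q(c["frame"][205:265,357:417])]))
E
```

```text
[-2.89708368 -0.48766662  7.21961244] [0.51750441 0.08440544 0.14425604]
```

View pics/s5c.png

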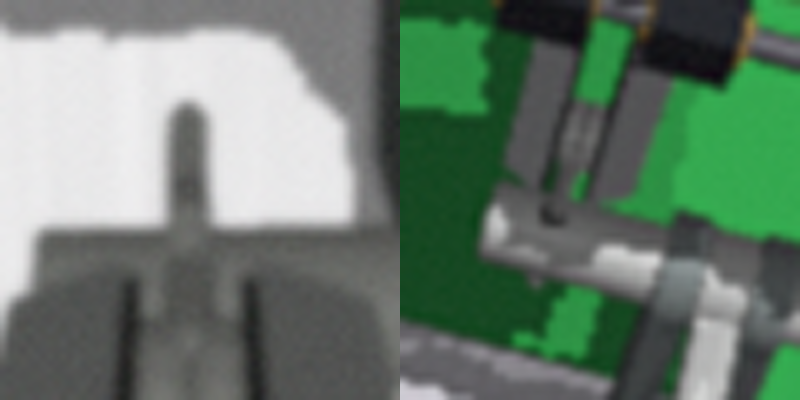

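The bow end is visible beyond the pin in the wrist view, the leg tip shows below the pin in the scene view, and the force rose to 7.8 N after the drop, so the clip is home. Releasing.

>>> play_rows:
  steps:
    - [[0, 0, -0.05, 0, 0, 0, 0], [0, 0, -0.05, 0, 0, 0, 0.1], [0, 0, -0.05, 0, 0, 0, 0.2], [0, 0, -0.05, 0, 0, 0, 0.25], [0, 0, -0.05, 0, 0, 0, 0.25], [0, 0, -0.05, 0, 0, 0, 0.25], [0, 0, -0.05, 0, 0, 0, 0.25], [0, 0, -1, 0, 0, 0, 0.25], [0, 0, -2.5, 0, 0, 0, 0.25], [0, 0, -5, 0, 0, 0, 0.25], [0, 0, -8, 0, 0, 0, 0.25], [0, -2, -12, 0, 0, 0, 0.25], [0, -6, -15, 0, 0, 0, 0.25], [0, -10, -15, 0, 0, 0, 0.25], [0, -14, -15, 0, 0, 0, 0.25], [0, -14, -15, 0, 0, 0, 0.25], [0, -14, -15, 0, 0, 0, 0.25]]

```text
time_s: 14.57
ee_pos: [0.3769, 0.1001, 0.2956]
eef_rot: [3.137, -0.001, 1.461]
force: [-0.3, -0.5, 0.9]
grip_width: 0.0233
```

```bash
python3 - <<'E'
from h import *
c=shot("scene","s6");t=shot("top","t6");o=ctrl.get_obs();print(o["force"],o["ee_pos"],o["grip_width"])
q=lambda f:cv2.resize(f,(400,400),interpolation=cv2.INTER_CUBIC)
cv2.imwrite("pics/s6c.png",np.hstack([q(t["frame"][170:230,140:200]),q(c["frame"][205:265,357:417])]))
# predicted home clip: pin axis through seat, bow to -x
a=.1025; x=-np.array([np.cos(a),-np.sin(a),0]); h=np.array([.525,.0831,.12])
P=[h-x*(-.007)+np.array([0,0,.041]), h+[0,0,-.0255]]
print((proj(c,P)-[357,205])*400/60,(proj(t,P)-[140,170])*400/60)
d0=cv2.absdiff(load("scene0")["frame"],c["frame"]).max(2); d0[:, 300:]=0; d0[:130]=0
print("changed px near bystanders",[(x,y,int((d0[y-20:y+20,x-20:x+20]>60).sum())) for x,y in((301,217),(155,270),(215,290),(140,200),(225,155),(215,205))])
d1=cv2.absdiff(load("scene0")["frame"],c["frame"]).max(2);print("spare",(d1[185:215,335:375]>60).sum(), "tape",(d1[203:232,285:318]>60).sum())
E
```

```text
[0.70367914 1.58571876 0.22108787] [0.37876189 0.09987196 0.29459423] 0.02359910371633834
[[175.67333522 127.71629433]
 [130.64591042 275.23908321]] [[222.11230328 214.27591343]
 [287.35262295 210.99920219]]
changed px near bystanders [(301, 217, 0), (155, 270, 0), (215, 290, 0), (140, 200, 0), (225, 155, 0), (215, 205, 47)]
spare 200 tape 0
```

View pics/s6c.png

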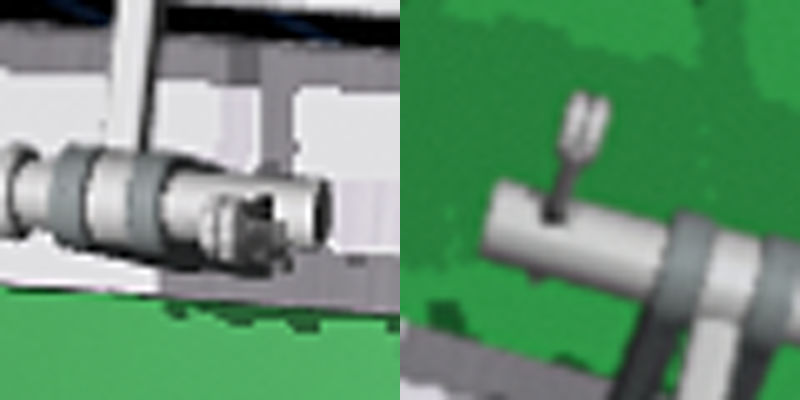

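Scene crop: the eye stands above the pin at (583,130), against a home prediction of (576,128). The leg tip shows below the pin at (537,277), against (531,275), so the clip is seated and free. The "spare" pixel changes need a quick check for occlusion or shadow before I hand in.

```bash
python3 - <<'E'
from h import *
c=load("s6");t0=load("top0")["frame"];s0=load("scene0")["frame"]
def pos(f,x0,x1,y0,y1):
    m=(f[y0:y1,x0:x1].min(2)>100); ys,xs=np.nonzero(m); return m.sum(),xs.mean()+x0,ys.mean()+y0
print("scene",pos(s0,335,375,188,214),pos(c["frame"],335,375,188,214)); print("top",pos(t0,200,235,255,288),pos(load("t6")["frame"],200,235,255,288))
print("tcp px",proj(c,ctrl.get_obs()["ee_pos"]),proj(load("t6"),ctrl.get_obs()["ee_pos"]))
print(ctrl.hand_in())
E
```

```text
scene (np.int64(248), np.float64(355.2258064516129), np.float64(200.1733870967742)) (np.int64(232), np.float64(355.1551724137931), np.float64(200.32327586206895))
top (np.int64(213), np.float64(215.89201877934272), np.float64(271.11737089201876)) (np.int64(209), np.float64(216.0909090909091), np.float64(270.8755980861244))
tcp px [[416.0413139  112.36468598]] [[138.64256647 283.29072765]]
the job is handed in; nothing more can be done
None
```

The R-clip is locked on the keeper pin, released, and the job is handed in at about 15 s on the robot's clock. I gripped it by its eye, lifted it from the block and turned it once for a side view. Then I felt the straight leg into the cross hole and pushed it down in small steps.

- **Fit:** The push showed the bow meeting the pin at about 4–5 N, then dropping to about zero as it sprung over. It rose again to 7.8 N with the shoulder on the pin. That was the highest reading at the end of any move, well under 20 N; the force within moves was not recorded.
- **Position:** After letting go, the last scene picture had the eye and leg tip within about 1 px (1–2 mm) of where a home clip should appear.
- **Robot clear:** The gripper was open and away from everything, with only noise on the force reading.
- **Other things on the table:** No change showed at the tape, jar, screwdriver, spanner or circuit board.
- **One check that disagreed:** The before-and-after comparison flagged changed pixels around the spare pin. Its measured position had moved less than 0.3 px in both cameras, so I take the change to be the arm's shadow.

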